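# Set the gauged stop collar of a coffee-dripper post

## Robot

A 6-joint arm with a two-finger parallel gripper is mounted at the origin on a cart in front of the work surface, level with it; the furniture and walls round the work are solid. World frame = base frame: x ahead of the robot, y to its left, z up, the work surface at z = 0. Lengths are in m, angles in rad, forces in N, time in s.
With the tool pointing down it reaches from about 0.375 to 0.925 m from the base axis. Payload 5.7 kg.
Tool frame: the origin (TCP) lies at the very end of the fingers, on their centre line; the grasp point (between the pads) lies ctrl.grip_point_offset behind it (ctrl.grip_point_offset is the distance from the TCP to the grasp point, in m); z points along the fingers, y is the direction in which the jaws open and shut (so a half turn about z gives the same grasp; the last joint's range is limited). The gripper opens to 85 mm and grips with 20 to 120 N. Pads are 22 mm wide; open, the fingers measure 114 mm over their backs; the gripper's body (76 mm by 85 mm) begins 54 mm behind the grasp point. The pads swing forward as they close: fully open they stand 13 mm farther back than shut.
Start: joints at [1.054, 0.359, 1.51, -0, 1.272, -0.115], TCP at [0.235, 0.552, 0.231] pointing down, gripper open.
Joint ranges: [-2.97, 2.97], [-1.01, 2.36], [0.21, 2.38], [-0.96, 4.11], [0.2, 2.71], [-2.98, 2.98]. Speed limits (rad/s): [2.39, 2.39, 3.14, 3.14, 3.14, 3.14].

## Interface

Orientations are given as a rotation vector (axis times angle).
In Python, from plant import ctrl, planner, optics gives the robot as it stands. The module is installed in compiled form; this text tells all that it offers. Calls block until the motion is done:
- ctrl.goto(position, orientation): joint-space move of the TCP to a pose.
- ctrl.movel(position, frame=None, vel=0.15, guard=None): straight line of the TCP; frame=None keeps the orientation; vel is the mean speed in m/s. With guard (N) it stops when the force on the tool has changed by that much, and returns True; else False.
- ctrl.movej(angles): joint-space move.
- ctrl.open_jaws() and ctrl.close_gripper(force=None): open the fingers fully, or close them until they stop; force is the grip in N (None keeps the last).
- ctrl.sleep(seconds).
- planner.inverse_kinematics(position, orientation): joint angles nearest the present ones, or None.
- optics.get_image(name): name is "side" or "top"; returns the picture (420x560x3 uint8, red, green, blue); there is no depth.
- optics.camera_params(name): a dict with "camera_matrix" (3x3 intrinsics, pixels), "world_from_camera" (4x4, takes a point from camera to world coordinates). Camera axes: x right, y down, z forward; pixel columns grow to the right and rows downward; lengths in m; the calibration is good to about 2 mm. A picture is of the moment at which its call begins. camera_params takes no time and is no camera call.
A pose or a line that the arm cannot do raises ctrl.IKError and nothing moves.
- ctrl.job_done(): hands the job in, once; it reports no verdict.
Readings, each from a call of its own:
- ctrl.get_time_s(): time.
- ctrl.get_qpos(): joint angles.
- ctrl.get_dq(): joint speeds.
- ctrl.get_joint_torque(): joint torques, N m.
- ctrl.get_tcp_pos(): TCP position.
- ctrl.get_ee_rot(): TCP orientation.
- ctrl.get_wrist_force(): force on the tool from outside, world axes, zero at the start.
- ctrl.get_ft_torque(): the same for the moment, N m.
- ctrl.get_finger_gap(): opening from 0.0 (shut) to 1.0 (fully open).
Only numpy, scipy, OpenCV 4.12 (cv2) and the standard library are available. Lean on these libraries where they do the work, as an engineer would, in place of code of your own. Each camera call takes 0.05 s, during which the arm holds its last target.

## Task

Two threaded dripper posts stand on the worktop, and the small height gauge stands beside one of them. On that post, spin the knurled collar up or down its thread until the upper face of the collar's flange is level with the gauge's pointer, then let go of it. Leave the other post's collar and the gauge as they are, and do not knock the timer over.

Things in the scene. Friction and masses are not known exactly. Their poses are not given: they have to be found in the camera images.
- collar_a_face (a point): Left post's collar (larger y); starts low, its travel is 65 to 119 mm above the worktop. The point is on the post's vertical axis, level with the upper face of the collar's flange. Plain metal: flange 54 mm across, 6 mm thick, below this face; knurled round sleeve 36 mm across, rising 54 mm above it. Grip the sleeve from above about 42 mm above this point, at any yaw; the flange is below the fingertips.
- collar_b_face (a point): Right post's collar (smaller y), same make and same point; starts high. Thread of both: right-handed quick thread; turned anticlockwise seen from above the collar climbs 24 mm per radian (151 mm a turn), clockwise it sinks as much, so rise or sink with it. Takes about 0.15 N m; stays where left. Rod fixed upright, 17 mm thick, top 141 mm above the worktop, at most 22 mm out of the sleeve.
- pointer_tip (a point): Tip of the gauge's pointer, at its flat upper edge: the height to set. The gauge is a slim upright metal scale, 121 mm high, on a fixed round foot 54 mm across, on the left (+y) side of one of the posts, 100 mm from its axis. The pointer reaches toward that post; its tip is 68 to 75 mm from that post's axis, over 100 mm from the other's. Pointer held by friction.
- timer: Round wind-up kitchen timer, 67 mm across, 50 mm high, loose, upright, origin at the centre of its underside, z up. It stands on the left (+y) side of the post that has no gauge, 100 mm from its axis. Each post has a round fixed foot 100 mm across, 12 mm high.
There are look-alikes about, which are no part of the job. Leave any blue look-alike of the part that bears collar_b_face alone.

How it is judged:
By the outcome, as a careful person would: the job done as asked, in the order asked, and still so for the second after the job is handed in, with the robot touching nothing.
It also fails if it takes over 32 s, if anything falls off the work surface, if the arm or the gripper's body presses on something with over 40 N, if the wrist force passes 120 N, or if a joint passes its speed limit or range.

## Working session

There is one attempt and no reset: what is moved stays moved. The work goes in short steps, each a Python script; the robot and the scene stay as the last script left them, time stands still between calls to the robot, and variables do not carry over. Pictures are saved under pics/ and viewed, and the job is handed in when it is done.

```bash
mkdir -p pics; ls
python3 - <<'E'
from plant import ctrl,planner,optics
import cv2
for n in("side","top"):
    im=optics.get_image(n); cv2.imwrite(f"pics/{n}0.png",im[:,:,::-1])
    p=optics.camera_params(n); print(n,p["camera_matrix"],p["world_from_camera"].round(4))
print(ctrl.get_time_s(),ctrl.grip_point_offset,ctrl.get_ee_rot(),ctrl.get_tcp_pos())
E
```

```text
pics
side [[545.30200973   0.         279.9926231 ]
 [  0.         545.30200973 205.05933492]
 [  0.           0.           1.        ]] [[ 0.6923 -0.547   0.4707 -0.24  ]
 [-0.7214 -0.5067  0.4721 -0.7675]
 [-0.0198 -0.6664 -0.7454  1.1909]
 [ 0.      0.      0.      1.    ]]
top [[523.03219668   0.         279.06521769]
 [  0.         523.03219668 205.08756169]
 [  0.           0.           1.        ]] [[ 0.027  -0.989   0.1456  0.282 ]
 [-0.9996 -0.0285 -0.0082 -0.0456]
 [ 0.0123 -0.1453 -0.9893  1.3139]
 [ 0.      0.      0.      1.    ]]
0.1 0.0187 [-6.26826868e-01 -3.07788736e+00  2.54264265e-03] [0.23433478 0.55165064 0.2305332 ]
```

View pics/side0.png

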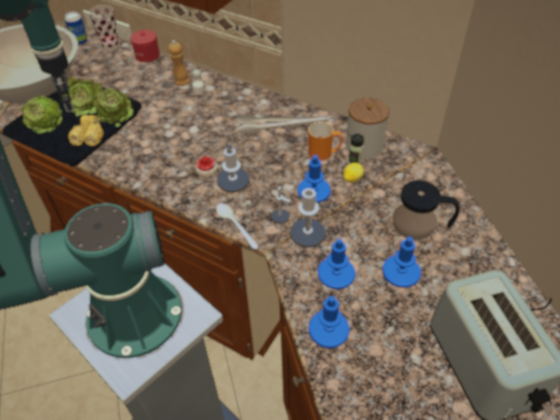

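View pics/top0.png

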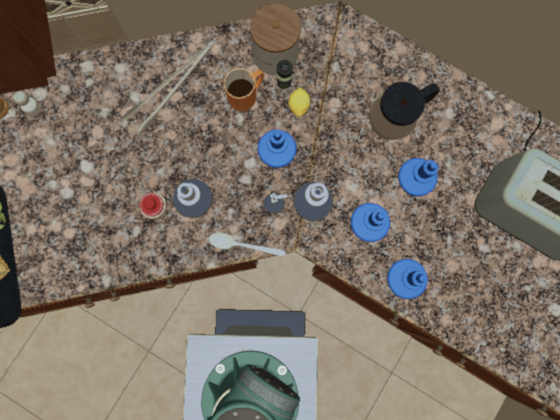

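The top view shows grey posts at about (192,197) and (315,199). The gauge is at (275,202), left of the right post, and the red timer is at (151,206), left of the left post. The side view has the same posts at (232,170) and (308,220), with the gauge at (281,207). I'll crop these closer.

Run:
```python
import cv2,numpy as np
s=cv2.imread("pics/side0.png")[135:255,190:350]; t=cv2.imread("pics/top0.png")[165:235,130:350]
cv2.imwrite("pics/sc.png",cv2.resize(s[40:115,65:145],None,fx=8,fy=8,interpolation=cv2.INTER_CUBIC))
cv2.imwrite("pics/tc.png",cv2.resize(t[5:60,125:215],None,fx=8,fy=8,interpolation=cv2.INTER_CUBIC))
```

```text
(no output)
```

View pics/sc.png

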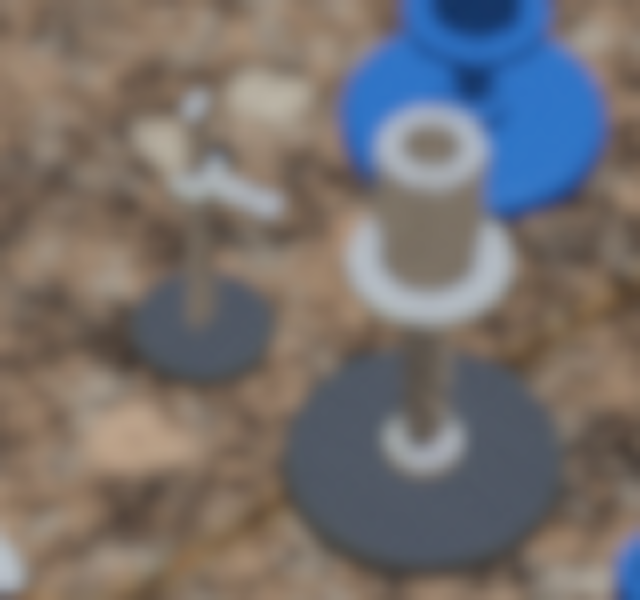

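View pics/tc.png

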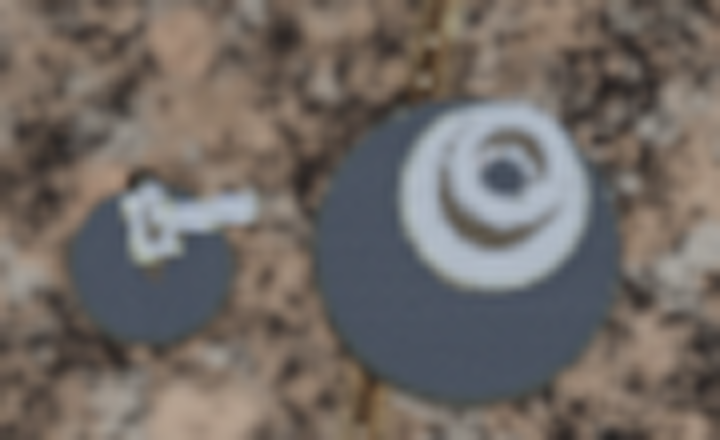

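The side crop shows collar_b's bright flange at about px (309,207), the top ring of its sleeve at (309,193), and the pointer tip at (290,201). In the top crop the tip is at (286.5,195.5), the sleeve top at (317,192) and the flange at (316.5,194).

**Could be mistaken for the target:**
- Left post: side (232,170), collar low, with the timer beside it.
- Four blue posts: side (314,180), (337,265), (402,262), (329,322).
- Right plain-metal post: side (308,220), with the gauge on its +y side. **This is my choice, collar_b.**

Next I'll measure it to sub-pixel.

```bash
cat > h.py <<'E'
from plant import ctrl,planner,optics
import cv2,numpy as np
P={n:optics.camera_params(n) for n in("side","top")}
def grab(n,k=4): return np.mean([optics.get_image(n).astype(float) for _ in range(k)],0)
def ray(n,px):
    p=P[n];K=p["camera_matrix"];T=p["world_from_camera"]
    d=T[:3,:3]@np.linalg.solve(K,[px[0],px[1],1.]);return T[:3,3],d/np.linalg.norm(d)
def tri(a,b):
    o1,d1=ray("side",a);o2,d2=ray("top",b)
    s=np.linalg.lstsq(np.c_[d1,-d2],o2-o1,rcond=None)[0]
    p,q=o1+s[0]*d1,o2+s[1]*d2;return (p+q)/2,np.linalg.norm(p-q)
def plane(n,px,z):
    o,d=ray(n,px);return o+d*(z-o[2])/d[2]
def proj(n,X):
    p=P[n];T=np.linalg.inv(p["world_from_camera"]);c=p["camera_matrix"]@(T[:3,:3]@X+T[:3,3]);return c[:2]/c[2]
E
python3 - <<'E'
from h import *
S=grab("side");T=grab("top");np.savez("f0.npz",S=S,T=T)
for nm,im,(x0,y0,w,h) in(("s",S,(272,185,55,35)),("t",T,(262,178,75,35))):
    c=im[y0:y0+h,x0:x0+w]
    print(nm,"saturation-like min channel values")
    mn=c.min(2)
    if nm=="s": print(mn[8:20,2:22].astype(int)); print(mn[0:33,24:50:1].astype(int))
    else: print(mn[12:24,5:28].astype(int)); print(mn[3:30,42:68].astype(int))
E
```

```text
s saturation-like min channel values
[[153 157 155 142 121 102  95  98  97  96 104 112 115 116 113 107 101  98
   96  92]
 [141 151 152 142 123 106 110 122 119 105  98 106 111 111 108 101  91  84
   80  81]
 [122 138 146 142 126 116 131 144 142 124 103 105 108 108 106  98  87  79
   76  79]
 [104 124 142 147 141 140 150 160 159 146 125 116 111 107 104  96  86  80
   79  82]
 [ 97 117 143 159 160 159 163 169 169 164 157 144 130 117 108  97  87  79
   80  85]
 [ 99 111 136 155 163 164 163 163 167 170 170 166 157 145 133 117  97  81
   77  82]
 [ 99 101 115 132 144 149 143 138 149 161 166 167 166 165 161 146 117  89
   77  78]
 [ 94  94  99 107 114 116 109 103 112 129 144 156 162 168 167 157 127  94
   79  76]
 [ 85  87  92  95  96  94  90  83  84  95 109 125 141 154 156 147 119  93
   81  76]
 [ 76  77  81  86  88  89  83  75  72  78  89 100 110 120 123 115  99  87
   81  78]
 [ 69  68  71  77  83  87  82  73  68  72  83  94  99  97  92  87  81  77
   77  77]
 [ 69  67  67  71  81  87  85  76  71  73  83  93  99  96  88  79  75  77
   80  83]]
[[100 109  97  71  53  48  48  47  48  47 
[... 7001 characters left out ...]
61 169 174
  174 173 170 153 115  76  72  73]
 [ 75  75  75  99 138 165 174 175 174 174 174 174 175 175 175 174 174 174
  174 170 153 116  79  71  72  72]
 [ 75  75  74  75  94 134 161 171 175 176 176 176 176 175 175 175 174 173
  168 149 116  80  71  73  73  73]
 [ 75  75  73  73  75  94 126 150 163 169 172 175 174 174 174 174 168 157
  138 104  79  72  73  74  74  74]
 [ 75  75  75  74  74  76  90 107 126 142 147 155 155 156 154 151 137 108
   85  75  73  74  75  75  75  74]
 [ 76  76  76  76  75  75  75  78  88  94  94 101 101 101  95  86  81  75
   72  73  73  74  74  75  74  75]
 [ 74  74  75  75  74  75  74  74  74  75  74  75  75  75  74  74  74  75
   75  75  76  76  76  75  75  76]]
```

```bash
cat >> h.py <<'E'
from scipy.ndimage import map_coordinates,gaussian_filter1d
def edges(im,c,ax,angs,lo=.75,hi=1.3):
    """sub-pixel bright->dark edge along spokes of ellipse centred c, semi-axes ax (upright)"""
    g=im.min(2);out=[];s=np.linspace(lo,hi,120)
    for a in np.radians(angs):
        u=np.array([ax[0]*np.cos(a),ax[1]*np.sin(a)])
        pts=np.array(c)[:,None]+u[:,None]*s
        v=gaussian_filter1d(map_coordinates(g,[pts[1],pts[0]],order=3),2)
        d=np.gradient(v);k=np.argmin(d)
        if 2<k<117: out.append(pts[:,k])
    return np.array(out,np.float32)
def fit(p):
    for _ in range(3):
        e=cv2.fitEllipseDirect(p);c=np.array(e[0]);t=np.radians(e[2])
        R=np.array([[np.cos(t),np.sin(t)],[-np.sin(t),np.cos(t)]])
        q=(p-c)@R.T;r=np.hypot(q[:,0]/(e[1][0]/2),q[:,1]/(e[1][1]/2))-1
        keep=abs(r)<max(2.0*np.std(r),.02)
        if keep.sum()<8:break
        p=p[keep]
    return e,np.std(r)*e[1][0]/2,len(p)
E
cat > m0.py <<'E'
from h import *
f=np.load("f0.npz");S,T=f["S"],f["T"]
A=np.arange(0,360,6)
st=fit(edges(S,(308.6,193),(7,5),A));tt=fit(edges(T,(317.5,192),(6.7,6.7),A,.7,1.25))
sf=fit(edges(S,(308.5,206.6),(10.3,7.7),np.arange(-30,211,6),.8,1.25));tf=fit(edges(T,(316.3,194),(11.5,11.5),A,.8,1.2))
for n,e in zip(("side top","top top","side fl","top fl"),(st,tt,sf,tf)):print(n,np.round(e[0][0],2),np.round(e[0][1],2),e[1:])
print("sleeve top",tri(st[0][0],tt[0][0]));print("flange",tri(sf[0][0],tf[0][0]))
E
python3 m0.py
```

```text
side top [308.44 192.9 ] [11.28 14.84] (np.float64(0.09353688932617807), 54)
top top [317.17 192.61] [10.68 13.5 ] (np.float64(0.23836614096270128), 49)
side fl [308.25 206.99] [16.81 21.23] (np.float64(0.06215896527773121), 39)
top fl [316.39 193.9 ] [23.52 23.88] (np.float64(0.1016700479632792), 47)
sleeve top (array([ 0.4841136 , -0.14127208,  0.16607059]), np.float64(0.006530932572764832))
flange (array([ 0.48832333, -0.1422113 ,  0.10988232]), np.float64(0.00047300303123262515))
```

```bash
cat > m1.py <<'E'
from h import *
from scipy.optimize import least_squares
f=np.load("f0.npz");S,T=f["S"],f["T"]
print("tip",tri((289.7,200.1),(286.6,195.5)))
r=least_squares(lambda v:np.r_[proj("side",np.array([v[0],v[1],v[2]+.054]))-[308.44,192.9],proj("top",v)-[316.39,193.9]],[.488,-.142,.11]);print("axis/h from sleeve top+top flange",r.x,r.fun.round(2))
# feet: dark slate mask
for n,im,c in(("side",S,(308,232)),("top",T,(313,201)),("side",S,(280,216)),("top",T,(274,204))):
    b=im; m=((b[:,:,2]-b[:,:,0]>4)&(b.max(2)<110)&(b.max(2)>55)).astype(np.uint8)
    m=cv2.morphologyEx(m,cv2.MORPH_OPEN,np.ones((2,2)))
    k,l,s,ce=cv2.connectedComponentsWithStats(m)
    w=l[c[1]-6:c[1]+6,c[0]-6:c[0]+6];w=w[w>0]
    i=np.bincount(w).argmax();mm=(l==i).astype(np.uint8)
    cn=max(cv2.findContours(mm,0,1)[0],key=cv2.contourArea);h=cv2.convexHull(cn)
    e=cv2.fitEllipse(h);print(n,s[i],np.round(e[0],1),np.round(e[1],1),plane(n,e[0],.012).round(4))
E
python3 m1.py
```

```text
tip (array([ 0.48739715, -0.07395396,  0.08640898]), np.float64(0.0028624347589803613))
axis/h from sleeve top+top flange [ 0.48801808 -0.14200977  0.11068169] [-0.01  0.    0.01 -0.01]
side [292 221  34  26 573] [308.5 232.9] [26.7 33.3] [ 0.4835 -0.1503  0.012 ]
top [296 184  37  37 654] [313.9 201.9] [37.  37.9] [ 0.4842 -0.144   0.012 ]
side [273 211  16  12 131] [280.7 216.4] [11.9 15.8] [ 0.4745 -0.0522  0.012 ]
top [265 196  20  18 213] [274.4 203.9] [18.3 19.4] [ 0.4763 -0.0446  0.012 ]
```

Run:
```python
from h import *
f=np.load("f0.npz");S,T=f["S"],f["T"]
c=lambda im,x,y,w,h:cv2.resize(im[y:y+h,x:x+w][:,:,::-1].astype(np.uint8),None,fx=16,fy=16,interpolation=cv2.INTER_NEAREST)
a=c(S,272,185,24,24);b=c(T,262,186,28,24)
cv2.imwrite("pics/n0.png",np.hstack([a,b])[:, :800])
for h in(.080,.085,.09,.095):
    X=plane("top",(286.5,195.5),h);print(h,X.round(4),proj("side",X).round(2))
# saturation-free metric: blue channel
print(S[196:206,280:294,2].astype(int));print(T[190:200,276:292,2].astype(int))
```

```text
0.08 [ 0.4873 -0.073   0.08  ] [288.93 201.63]
0.085 [ 0.4865 -0.0729  0.085 ] [288.68 200.55]
0.09 [ 0.4856 -0.0728  0.09  ] [288.42 199.47]
0.095 [ 0.4848 -0.0727  0.095 ] [288.17 198.38]
[[155 169 167 146 125 116 111 107 104  96  86  80  79  82]
 [171 178 177 169 157 144 130 117 108  97  87  79  80  85]
 [169 168 174 178 177 170 158 145 133 117  97  81  77  82]
 [143 138 149 164 172 175 175 172 165 147 117  89  77  78]
 [109 103 112 129 144 158 169 177 177 161 127  94  79  76]
 [ 90  83  84  95 109 125 141 156 161 147 119  93  81  76]
 [ 83  75  72  78  89 100 110 120 123 115  99  87  81  78]
 [ 82  73  68  72  83  94  99  97  92  87  81  77  77  77]
 [ 85  76  71  73  83  93  99  96  88  79  75  77  80  83]
 [ 87  81  79  83  88  94 101 104  99  90  89  92  94  95]]
[[ 90  92 102 105 101  97  94  98 100 102  93  82  82  85  90  75]
 [ 84  80  87  98 109 115 114 115 112 101  89  88  91  91  88  67]
 [ 77  75  80  89 108 119 116 108 108  99  84  83  93  88  80  58]
 [ 78  77  77  81 102 118 109  94 102 118 110  82  85  84  83  68]
 [101  95  92  95 119 142 153 157 159 166 152 105  98 102 107  90]
 [147 151 159 160 167 178 190 197 197 194 174 127 116 123 129 111]
 [179 188 197 196 193 193 193 195 198 195 171 128 114 118 126 117]
 [189 192 195 198 193 181 171 170 175 170 139 107 102  97 100 102]
 [181 168 170 175 168 141 114 103 109 100  78  86  96  86  82  88]
 [170 115  97 100 104  99  93  95 101  94  91 102 111 107 102  95]]
```

View pics/n0.png

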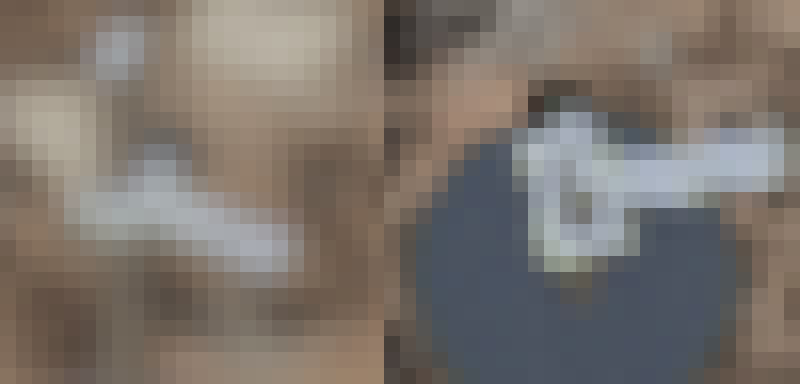

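The tip is at about px (289.6,200.0) side and (286.4,195.5) top. That puts it at about (0.487,-0.073), z ≈ 86.6 mm and 69 mm from the axis, which fits the stated 68–75. The flange is at (0.488,-0.142), z ≈ 110.5 mm. So the collar has to sink about 24 mm, which is about 1.0 rad clockwise. I'll move above the post now.

```bash
cat >> h.py <<'E'
from scipy.spatial.transform import Rotation as Ro
def ori(yaw): return (Ro.from_euler('z',yaw)*Ro.from_euler('x',np.pi)).as_rotvec()
AX=np.array([.488,-.142])
E
python3 - <<'E'
from h import *
print("scale top pred",proj("side",np.array([.480,-.043,.121])),proj("top",np.array([.480,-.043,.121])))
for y in(np.pi/2,-np.pi/2):
  for d in(1.0,0):
    q=planner.inverse_kinematics(np.r_[AX,.134],ori(y+d));print(y,d,None if q is None else np.round(q,2))
# choose, move above
print(ctrl.get_time_s())
E
```

```text
scale top pred [278.90437643 187.37498245] [273.91771838 195.34173181]
1.5707963267948966 1.0 [-0.42  0.34  1.82  0.    0.98 -1.42]
1.5707963267948966 0 [-0.42  0.34  1.82 -0.    0.98 -0.42]
-1.5707963267948966 1.0 [-0.42  0.34  1.82 -0.    0.98  1.72]
-1.5707963267948966 0 [-0.42  0.34  1.82 -0.    0.98  2.72]
0.5
```

Run:
```python
from h import *
y=np.pi/2+1.0; z=.1107+.042-ctrl.grip_point_offset
ctrl.goto(np.r_[AX,.26],ori(y)); print(ctrl.get_time_s(),ctrl.get_tcp_pos())
ctrl.movel(np.r_[AX,z],vel=.12,guard=8)
print(ctrl.get_time_s(),ctrl.get_tcp_pos(),ctrl.get_wrist_force())
for n in("side","top"): cv2.imwrite(f"pics/{n}1.png",optics.get_image(n)[:,:,::-1])
a=cv2.imread("pics/side1.png")[150:270,230:370];b=cv2.imread("pics/top1.png")[130:250,230:370]
cv2.imwrite("pics/c1.png",cv2.resize(np.hstack([a,b]),(800,343),interpolation=cv2.INTER_CUBIC))
```

```text
3.1167 [ 0.48821111 -0.1413176   0.25998398]
4.3167 [ 0.48856483 -0.14220703  0.13459446] [ 0.54326519 -0.32697435  0.21703182]
```

View pics/c1.png

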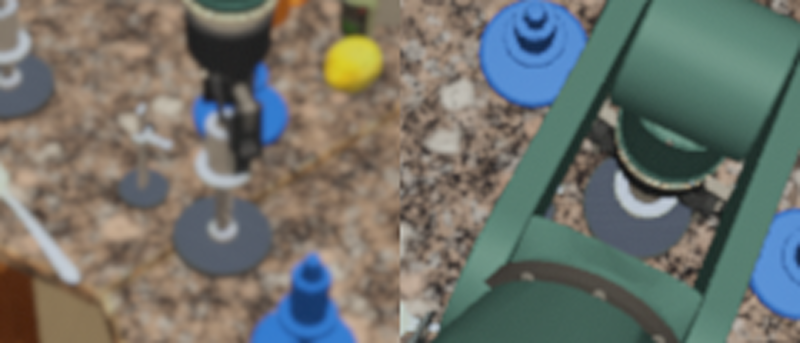

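The open fingers straddle the sleeve of the chosen post, with the flange at about side px (269,208) below the tips. I'll close and turn.

Run:
```python
from h import *
ctrl.close_gripper(60); print(ctrl.get_time_s(),ctrl.get_finger_gap(),ctrl.get_wrist_force().round(1),ctrl.get_tcp_pos().round(4))
dz=.0241; p=np.r_[AX,.1107+.042-ctrl.grip_point_offset]
for k in range(1,5):
    ctrl.movel(p-[0,0,dz*k/4],ori(np.pi/2+1.0-dz/.024*k/4),vel=.012)
    print(ctrl.get_time_s(),ctrl.get_tcp_pos().round(4),ctrl.get_wrist_force().round(1),ctrl.get_ft_torque().round(2))
S=grab("side",1);cv2.imwrite("pics/s2.png",cv2.resize(S[170:260,250:370,::-1].astype(np.uint8),None,fx=6,fy=6,interpolation=cv2.INTER_CUBIC))
```

```text
4.9333 0.4051015922657554 [-1.5 -1.9  4.8] [ 0.4879 -0.1423  0.1343]
5.5833 [ 0.4879 -0.1423  0.1283] [-3.5 -1.8  5.9] [-0.36  0.34 -0.29]
6.2333 [ 0.4879 -0.1424  0.1222] [-3.3 -2.1  5.4] [-0.35  0.43 -0.28]
6.8833 [ 0.4878 -0.1424  0.1162] [-2.5 -2.7  6. ] [-0.38  0.43 -0.26]
7.5333 [ 0.4878 -0.1424  0.1102] [-4.9 -3.5  4.9] [-0.37  0.48 -0.27]
```

View pics/s2.png

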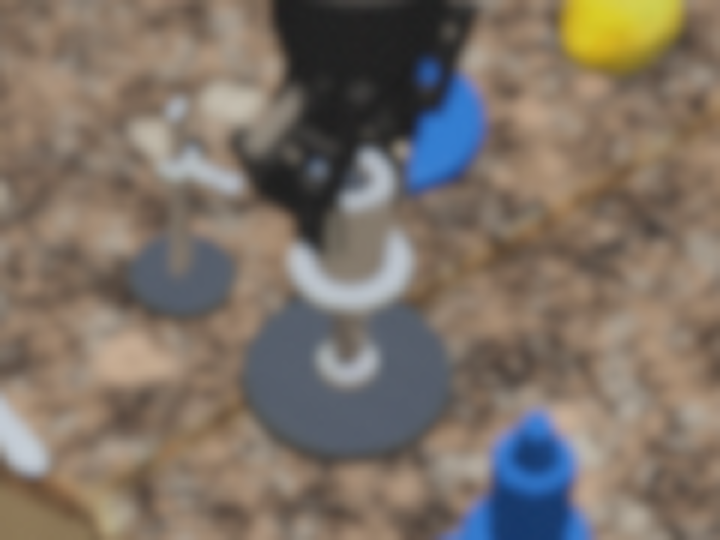

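The collar went down with the gripper: its flange centre is now at about side px (308,213). I'll release, back off so the view is clear, and measure again.

```bash
python3 - <<'E'
from h import *
ctrl.open_jaws(); p=ctrl.get_tcp_pos(); print(ctrl.get_time_s(),ctrl.get_wrist_force().round(1))
ctrl.movel([AX[0],AX[1],.24],vel=.15)
q=np.array(ctrl.get_qpos()); q[0]+=1.0; ctrl.movej(q); print(ctrl.get_time_s(),ctrl.get_tcp_pos())
S=grab("side");T=grab("top");np.savez("f1.npz",S=S,T=T)
c=lambda im,x,y,w,h:cv2.resize(im[y:y+h,x:x+w][:,:,::-1].astype(np.uint8),None,fx=5,fy=5,interpolation=cv2.INTER_CUBIC)
cv2.imwrite("pics/c2.png",np.hstack([c(S,262,170,75,80),c(T,262,160,80,80)]))
E
python3 -c "
import numpy as np,cv2;S=np.load('f1.npz')"
```

```text
8.1333 [-0.2 -0.6 -0.3]
10.925 [0.38314233 0.33289394 0.23908055]
```

View pics/c2.png

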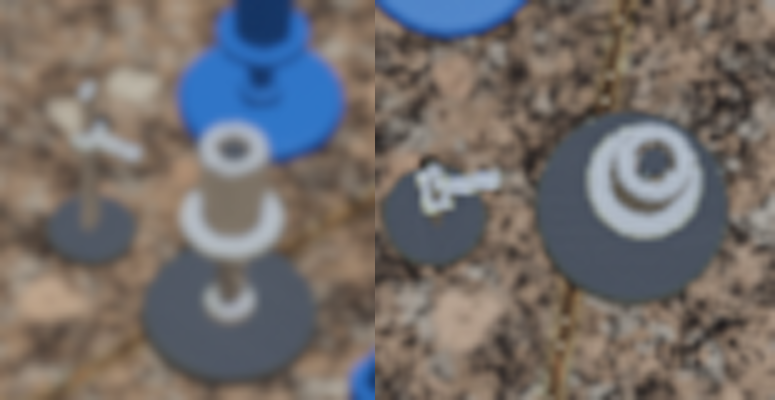

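The view is clear. The flange is at about side (308,213) and top (315.5,196), and the tip hasn't moved: side (289.6,200), top (286.4,195.5).

```bash
cat > m2.py <<'E'
from h import *
from scipy.optimize import least_squares
A=np.arange(0,360,6)
f0=np.load("f0.npz");f=np.load("f1.npz");S,T=f["S"],f["T"]
g0,g1=[k["S"].min(2) for k in(f0,f)]
print("pointer diff side",abs(g0-g1)[192:206,272:294].max(),"top",abs(f0["T"].min(2)-T.min(2))[188:205,264:290].max())
st=fit(edges(S,(308.6,199.3),(7,5),A));sf=fit(edges(S,(308.3,213),(10.4,8),np.arange(-25,206,6),.8,1.25));tf=fit(edges(T,(315.6,196),(11.5,11.5),A,.8,1.2))
for e in(st,sf,tf):print(np.round(e[0][0],2),np.round(e[0][1],2),e[1:])
print("flange",tri(sf[0][0],tf[0][0]))
r=least_squares(lambda v:np.r_[proj("side",np.array([v[0],v[1],v[2]+.054]))-st[0][0],proj("top",v)-tf[0][0]],[.488,-.142,.09]);print(r.x,r.fun.round(2))
# side views only, axis fixed
for X in((.488,-.142),):
  for c,o in((st[0][0],.054),(sf[0][0],0)):
    print(least_squares(lambda h:(proj("side",np.array([*X,h[0]+o]))-c),[.09]).x)
E
python3 m2.py
```

```text
pointer diff side 1.75 top 1.75
[308.26 199.21] [11.25 14.39] (np.float64(0.05897792925395682), 50)
[307.99 213.1 ] [16.6  21.18] (np.float64(0.051808679840412715), 39)
[315.45 195.72] [23.02 23.17] (np.float64(0.09519974624128542), 55)
flange (array([ 0.48810591, -0.14202874,  0.08524659]), np.float64(0.0005237441357033408))
[ 0.48783412 -0.14189007  0.086584  ] [-0.09  0.02  0.05 -0.07]
[0.08662047]
[0.08542546]
```

The collar moved 24.1 mm, to about 86.6 mm, and the gauge pixels are unchanged. I'll re-measure the pointer independently, intersecting its edge lines from both views and requiring the result to come out level.

```bash
cat > m3.py <<'E'
from h import *
f=np.load("f0.npz");f2=np.load("f1.npz");S,T=[(f[k]+f2[k])/2 for k in"ST"]
def lines(im,cols,c,half=4):
    g=im[:,:,2];out=[[],[]]
    for x in cols:
        y=c(x)+np.linspace(-half,half,161);v=gaussian_filter1d(map_coordinates(g,[y,np.full(161,x)],order=3),3);d=np.gradient(v)
        out[0].append(y[np.argmax(np.where(y<c(x),d,-9))]);out[1].append(y[np.argmin(np.where(y>c(x),d,9))])
    return [np.polyfit(cols,o,1) for o in out],np.round(out,2)
cs=np.arange(283.5,289,.5);ct=np.arange(278,285.5,.5)
(su,sl),so=lines(S,cs,lambda x:199.9+.4*(x-288),3);(tu,tl),to=lines(T,ct,lambda x:195.5-.17*(x-285),3)
print(so);print(to)
def pl(n,l,x0,x1):
    o,a=ray(n,(x0,np.polyval(l,x0)));_,b=ray(n,(x1,np.polyval(l,x1)));m=np.cross(a,b);m/=np.linalg.norm(m);return m,m@o
for nm,a,b in(("far",su,tu),("near",sl,tl),("mid",(su+sl)/2,(tu+tl)/2)):
    m1,d1=pl("side",a,283.5,289);m2,d2=pl("top",b,278,285.5)
    dr=np.cross(m1,m2)
    X=[np.linalg.solve([m1,m2,[0,1,0]],[d1,d2,y]) for y in(-.055,-.065,-.072)]
    Hz=[np.linalg.lstsq(np.array([m1,m2,[0,0,1e0]]),[0,0,0],rcond=None)]
    print(nm,np.round(X,4).tolist(),np.degrees(np.arcsin(dr[2]/np.linalg.norm(dr))).round(1))
# tip along the mid line
for n,im,l,x0 in(("side",S,(su+sl)/2,287),("top",T,(tu+tl)/2,283.5)):
    x=np.linspace(x0,x0+5,201);v=gaussian_filter1d(map_coordinates(im[:,:,2],[np.polyval(l,x),x],order=3),3);k=np.argmin(np.gradient(v));p=(x[k],np.polyval(l,x[k]));print(n,np.round(p,2),[plane(n,p,h).round(4).tolist() for h in(.084,.0866,.089)])
# scale top blob, z=.121
m=S[183:192,274:285,2];print(m.astype(int))
E
python3 m3.py
```

```text
[[196.34 196.46 196.62 196.82 197.21 197.49 197.73 197.96 198.16 198.29
  198.34]
 [200.16 200.32 200.49 200.65 200.85 201.16 201.36 201.52 201.65 201.74
  201.75]]
[[194.63 194.62 194.61 194.6  194.55 194.5  194.34 194.03 193.8  193.75
  193.7  193.73 193.72 193.67 193.59]
 [198.45 198.44 198.47 198.46 198.45 198.36 198.13 197.63 197.51 197.46
  197.45 197.44 197.43 197.46 197.45]]
far [[0.4879, -0.055, 0.0865], [0.4901, -0.065, 0.0863], [0.4916, -0.072, 0.0862]] 0.9
near [[0.4796, -0.055, 0.0805], [0.4817, -0.065, 0.0817], [0.4832, -0.072, 0.0826]] -6.9
mid [[0.4837, -0.055, 0.0837], [0.4859, -0.065, 0.0842], [0.4874, -0.072, 0.0846]] -3.1
side [289.68 200.7 ] [[0.4886, -0.0746, 0.084], [0.4869, -0.0763, 0.0866], [0.4853, -0.0778, 0.089]]
top [286.48 195.07] [[0.4877, -0.0728, 0.084], [0.4872, -0.0728, 0.0866], [0.4868, -0.0727, 0.089]]
[[ 78  85  93  98  97  93  89  89  90  94 103]
 [ 74  81  87  89  86  83  81  82  88 100 118]
 [ 78  84  89  90  94  99  97  91  95 113 134]
 [ 82  86  91 100 119 133 128 110 107 125 145]
 [ 82  82  89 112 144 159 147 121 112 128 146]
 [ 85  85  92 121 154 162 144 117 111 124 139]
 [105 105 108 124 143 144 124 109 109 118 130]
 [130 131 130 126 123 116 104 104 110 115 123]
 [148 149 145 133 115 101  96 102 107 112 119]]
```

The pointer estimates disagree: 84.5 to 86.8 mm, depending on the edge. The darker, tan front faces bias the brightness edges, so I'll use chroma instead. Upper faces are bluish, while the sides and worktop are brownish. I'll apply the same measure to the flange so the two compare like for like.

```bash
cat > m4.py <<'E'
from h import *
f=np.load("f0.npz");f2=np.load("f1.npz")
def ch(im): return im[:,:,2]-im[:,:,0]
S,T=[(f[k]+f2[k])/2 for k in"ST"]
print(ch(S)[192:207,274:294].astype(int));print(ch(T)[189:203,264:291].astype(int))
A=np.arange(0,360,6)
c3=lambda im:np.repeat(ch(im)[:,:,None],3,2)
S1=c3(f2["S"]);T1=c3(f2["T"])
for nm,im,c,ax,an in(("side fl",S1,(308.,213),(10.4,7.8),np.arange(-20,201,6)),("side slv",S1,(308.3,199.2),(7,5.2),np.arange(-10,191,6))):
    e=fit(edges(im,c,ax,an,.75,1.25));print(nm,np.round(e[0][0],2),np.round(e[0][1],2),e[1:])
E
python3 m4.py
```

```text
[[-22 -22 -23 -24 -23 -23 -22 -23 -25 -29 -33 -35 -36 -36 -35 -34 -33 -32
  -32 -32]
 [-22 -22 -22 -23 -23 -22 -17 -10 -11 -20 -29 -33 -36 -37 -37 -36 -34 -34
  -32 -33]
 [-23 -22 -22 -22 -22 -20  -9   3   4  -8 -25 -33 -36 -38 -37 -35 -33 -31
  -30 -31]
 [-25 -25 -22 -20 -18 -14  -1   8   7  -4 -23 -34 -38 -39 -38 -34 -30 -27
  -26 -29]
 [-29 -26 -20 -12  -8  -3   4   9   7  -1 -16 -29 -36 -39 -39 -35 -30 -25
  -26 -29]
 [-33 -27 -14  -3   1   4   8   9   8   4  -2 -11 -21 -29 -35 -35 -30 -26
  -27 -32]
 [-37 -29 -13  -2   2   5   6   5   7   8   6   3  -1  -8 -15 -22 -26 -28
  -29 -33]
 [-40 -33 -21 -12  -6  -2  -2  -4  -1   3   5   8   8   6   3  -4 -16 -28
  -31 -33]
 [-39 -37 -30 -24 -18 -14 -14 -17 -15 -12  -5   1   6   9  10   3 -13 -28
  -33 -33]
 [-37 -37 -34 -29 -25 -21 -20 -22 -26 -27 -22 -14  -5   2   4  -3 -19 -31
  -34 -33]
 [-33 -34 -33 -30 -26 -22 -21 -21 -24 -28 -29 -26 -21 -13 -10 -17 -27 -33
  -34 -33]
 [-30 -29 -30 -28 -25 -22 -20 -19 -19 -22 -24 -25 -24 -22 -21 -24 -28 -30
  -32 -32]
 [-30 -28 -27 -25 -23 -22 -20 -19 -19 -19 -19 -20 -21 -21 -21 -22 -23 -27
  -31 
[... 1211 characters left out ...]
 22  22  15  17  17   3  -4  11  17  16  22  24  14   3
   -4 -17 -25 -24 -20 -24 -23 -19 -17]
 [ -3  18  23  22  22  23  18  12  12   7   0  15  16   1  10  20  19  17
   11 -18 -35 -35 -32 -32 -29 -25 -23]
 [  7  21  22  21  22  22  19   5   8  16  16  19  14   3  17  22  22  22
   18  -4 -27 -33 -34 -35 -33 -29 -28]
 [ 12  21  21  21  22  22  19   1   3  11  13  15   9   4  19  22  22  22
   20   4 -17 -29 -32 -33 -35 -33 -33]
 [ 14  21  21  22  22  23  21   7  -3  -7 -10  -4   9  16  21  21  21  21
   20   9 -12 -30 -35 -35 -35 -35 -37]]
side fl [308.08 213.32] [14.03 21.53] (np.float64(0.24683797298319624), 34)
side slv [307.   200.63] [ 8.1  13.17] (np.float64(0.18103168628961758), 25)
```

Run:
```python
from h import *
from scipy.optimize import brentq
lo,_=None,None
x=np.arange(283.5,289,.5)
u=np.array([196.34,196.46,196.62,196.82,197.21,197.49,197.73,197.96,198.16,198.29,198.34]);l=np.array([200.16,200.32,200.49,200.65,200.85,201.16,201.36,201.52,201.65,201.74,201.75])
m=np.polyfit(x,(u+l)/2,1);print("slope",m)
for nm,p in(("step",(281.5,196.05)),("tip",(286,195.4)),("tip2",(286,195.2))):
    fn=lambda h:(lambda q:q[1]-np.polyval(m,q[0]))(proj("side",plane("top",p,h)))
    h=brentq(fn,.06,.12);X=plane("top",p,h);print(nm,X.round(4),proj("side",X).round(2))
# direction of a level bar through the step point toward axis / along measured slopes
for z in(.0855,):
    X=plane("top",(281.5,196.05),z)
    for d in([.0,-1],[.08,-1],[.15,-1],[.2,-1]):
        Y=X+.011*np.r_[d,0]; a,b=proj("side",X),proj("side",Y);c=proj("top",Y)-proj("top",X);print(d,"side slope",((b-a)[1]/(b-a)[0]).round(3),"top slope",(c[1]/c[0]).round(3))
```

```text
slope [ 0.40090909 84.57045455]
step [ 0.4849 -0.061   0.0842] [285.15 198.89]
tip [ 0.4866 -0.0717  0.0855] [288.39 200.19]
tip2 [ 0.4872 -0.0717  0.0847] [288.54 200.25]
[0.0, -1] side slope 0.69 top slope 0.029
[0.08, -1] side slope 0.586 top slope -0.05
[0.15, -1] side slope 0.506 top slope -0.119
[0.2, -1] side slope 0.455 top slope -0.168
```

Run:
```python
from h import *
for x in(.478,.481):
  for h in(.121,.090,.0866,.084): print(x,h,proj("side",np.array([x,-.043,h])).round(2),proj("top",np.array([x,-.043,h])).round(2))
f=np.load("f0.npz");f2=np.load("f1.npz")
T=(f["T"]+f2["T"])/2
print(T[186:206,264:280,2].astype(int))
S=(f["S"]+f2["S"])/2
print(S[184:222,276:285,2].astype(int))
```

```text
0.478 0.121 [278.39 187.77] [273.89 196.2 ]
0.478 0.09 [278.64 195.54] [273.86 198.32]
0.478 0.0866 [278.67 196.38] [273.86 198.54]
0.478 0.084 [278.69 197.02] [273.85 198.72]
0.481 0.121 [279.16 187.18] [273.93 194.92]
0.481 0.09 [279.4  194.95] [273.9  197.07]
0.481 0.0866 [279.42 195.79] [273.89 197.3 ]
0.481 0.084 [279.44 196.43] [273.89 197.47]
[[ 81  94  93  91  93 119 136 132 127 120 118 116 112 110 111 113]
 [ 75  80  71  72  94 122 129 125 129 123 116 115 113 116 119 116]
 [ 74  78  82  97 117 126 121 123 129 121 114 113 112 117 126 120]
 [ 69  85 103 120 126 120 118 124 121 113 108 106 104 109 121 119]
 [ 80 101 116 125 122 114 112 108 101  97  96  95  91  92 102 106]
 [ 94 108 118 123 122 121 109  80  64  65  74  86  84  80  87  98]
 [ 97 109 117 121 123 123 100  49  65  95  95  81  77  75  80  89]
 [ 89 104 114 115 115 113  96  77 124 162 155 113  78  77  77  81]
 [ 85 100 108 101  98 100 126 156 173 188 180 142 101  96  92  96]
 [ 97 102  97  90  93 102 151 191 186 176 179 162 147 151 160 161]
 [108 102  92  93  96  99 131 177 175 159 187 185 180 189 197 196]
 [105  96  
[... 1375 characters left out ...]
 67  71  81  88  85  77  71  74  83]
 [ 65  68  80  89  87  81  79  83  88]
 [ 64  68  81  89  88  86  90  97 101]
 [ 69  74  85  91  90  92 100 108 111]
 [ 81  86  91  93  92  94 103 109 111]
 [ 92  95  96  96  94  96 100 104 106]
 [ 98  99  99  97  96  96  99 101 102]
 [100 101 100  98  97  97  99 100 100]
 [100 101 101  99  97  97  99 100 100]
 [101 101 101  99  97  97  99  99 100]
 [101 101 101  99  98  98  99  99 100]
 [101 101 100  99  98  98  99  99 100]
 [100 100  99  99  99  99  99 100 100]
 [100 100  99  99  99  99 100 100 101]
 [ 99  99  99 100 100 100 100 101 101]
 [ 97  98  99 100 100 100 100 100  99]
 [ 90  94  97  99  99  99  98  95  92]
 [ 78  84  88  91  91  91  89  85  81]]
```

The level-bar estimate is the best-constrained one. It uses the full bar, both views, and the pixel step at top (281.5,196.05), and gives about 84.4 ± 0.9 mm. The width check there shows no front-face bias. The collar reads 85.3 to 86.6 mm, so it sits about 1–2 mm high. I'll take it down another 1.5 mm.

```bash
python3 - <<'E'
from h import *
print(ctrl.get_time_s())
y=np.pi/2; p=np.r_[AX,.0866+.042-ctrl.grip_point_offset]
q=np.array(ctrl.get_qpos()); q[0]-=1.0; ctrl.movej(q)
ctrl.movel(p,ori(y),vel=.12,guard=8)
ctrl.close_gripper(60)
dz=.0015
ctrl.movel(p-[0,0,dz],ori(y-dz/.024),vel=.005)
ctrl.sleep(.2)
R=Ro.from_rotvec(ctrl.get_ee_rot())*Ro.from_euler('x',-np.pi)
print(ctrl.get_time_s(),ctrl.get_tcp_pos().round(4),"yaw err",R.as_euler('zyx')[0]-(y-dz/.024),ctrl.get_wrist_force().round(1),ctrl.get_finger_gap())
ctrl.open_jaws()
ctrl.movel([AX[0],AX[1],.24],vel=.15)
q=np.array(ctrl.get_qpos()); q[0]+=1.0; ctrl.movej(q); print(ctrl.get_time_s(),ctrl.get_wrist_force().round(1))
S=grab("side",2);T=grab("top",2);np.savez("f2.npz",S=S,T=T)
cv2.imwrite("pics/side3.png",S[:,:,::-1].astype(np.uint8))
E
sed -i 's/f1.npz/f2.npz/;s/199.3/199.6/;s/308.3,213)/308.3,213.3)/' m2.py; python3 m2.py
```

```text
11.325
15.4917 [ 0.4878 -0.142   0.1089] yaw err -0.00039094583472909505 [-2.3 -0.1  5.6] 0.40354375724207475
18.8417 [0.2 0.1 0.2]
pointer diff side 2.0 top 1.75
[308.41 199.7 ] [11.34 14.33] (np.float64(0.06361182639457415), 54)
[307.97 213.5 ] [16.5  21.21] (np.float64(0.05882427673540168), 39)
[315.41 195.91] [22.93 23.17] (np.float64(0.11066370235061598), 53)
flange (array([ 0.48792763, -0.14208682,  0.08379187]), np.float64(0.000653531511070714))
[ 0.48785837 -0.14208261  0.08471386] [-0.19  0.05  0.11 -0.14]
[0.08474062]
[0.08379799]
```

View pics/side3.png

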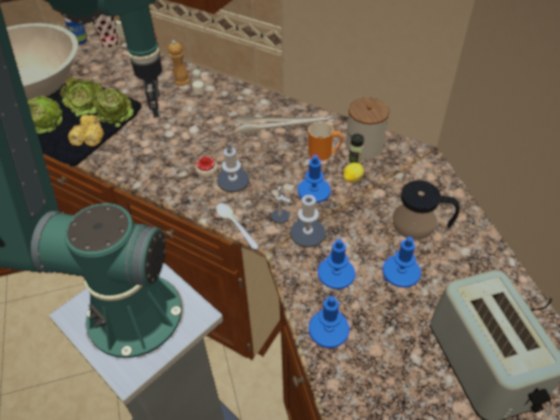

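The arm is clear. The red timer at (206,164), the left collar at (232,165) and the gauge at (281,207) look unchanged. The collar face now measures 83.8–84.7 mm (about 85 by commanded travel), and the pointer's best estimate is 84.4 mm. I'm handing it in.

Run:
```python
from plant import ctrl
ctrl.job_done(); print(ctrl.get_time_s())
```

```text
the job is handed in; nothing more can be done
the job is handed in; nothing more can be done
```

I lowered the right post's collar (collar_b, the one with the gauge beside it) to the pointer's height as best I could measure it, let go, and handed the job in at about 19 s. It went down about 25.6 mm clockwise in two grips: 24.1 mm, then 1.5 mm after a second look.

**Final height:** the collar face reads 84.7 mm from its sleeve top and 83.8 mm from its flange edge. By commanded travel it should be about 85 mm. My best figure for the pointer is 84.4 ± 0.9 mm, so they agree to about 1 mm.

**Disagreement:** the pointer readings did not all agree. The raw edge and tip readings spread from about 82 to 86.8 mm, with the collar inside that range. I trusted the level-bar reading from both views, which is why I made the second 1.5 mm correction. If the higher readings are right, the collar is up to about 2 mm low.

**Rest of the scene:** the gauge's pixels did not change before and after. In the last picture the timer stands upright and the left collar looks unmoved. Wrist force stayed under about 8 N at every reading I took.

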